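# Slide the enclosure down the measuring lane to its end stop

### The arm

A 6-joint arm with a two-finger parallel gripper is mounted at the origin on the work surface. World frame = base frame: x ahead of the robot, y to its left, z up, the work surface at z = 0. Lengths are in m, angles in degrees, forces in N, time in s.
With the tool pointing down it reaches from about 0.4 to 0.825 m from the base axis. Payload 7 kg.
Tool frame: the origin (TCP) lies at the very end of the fingers, on their centre line; the grasp point (between the pads) lies r.grip_depth behind it (r.grip_depth is the distance from the TCP to the grasp point, in m); z points along the fingers, y is the direction in which the jaws open and shut (so a half turn about z gives the same grasp; the last joint's range is limited). The gripper opens to 88 mm and grips with 3 to 60 N. Pads are 19 mm wide; open, the fingers measure 130 mm over their backs; the gripper's body (78 mm by 193 mm) begins 47 mm behind the grasp point.
Start: joints at [-59.926, 20.546, 0.682, 0, -70.136, -16.507], TCP at [0.158, -0.656, 0.227] pointing down, gripper open.
Joint ranges: [-176.03, 176.03], [-82.01, 121.73], [-58.28, 71.71], [-173.87, 95.51], [-174.79, -0.11], [-173.66, 173.66]. Speed limits (degrees/s): [136.94, 136.94, 172.46, 180, 180, 180].

### API

Orientations are given as [roll, pitch, yaw] about the fixed x, y, z axes, in that order (R = Rz(yaw) Ry(pitch) Rx(roll)).
In Python, from plant import r gives the robot as it stands. The module is installed in compiled form; this text tells all that it offers.
- The arm moves only by the tool step_arm, never from a script. Its argument "increments" is a list of rows, each a list of 3 entries, a list of its own where there are three numbers: the shift along the tool's x, y, z in m, then the turn, a rotation vector about the tool's x, y, z in rad, then the closure, from 0 (fully open) to 1 (shut). In form: [[[x, y, z], [wx, wy, wz], grip], ...]. A call has 1 to 10 rows; each row is the pose to reach, as a shift and turn from the pose commanded when the call began, along the tool's axes at that moment; what a row does not reach only later rows make up. A row lasts 1/10 s, in which the tool goes at most 50 mm and 8.59 degrees, less where a joint would pass 70% of its speed; a pose out of reach is approached as far as the arm can. A call with a gripper value outside its range is refused whole. The fingers move at their own pace and stop on an object; "force" is the grip in N (left out, the last holds). Time passes only in rows, so rows that repeat a pose let the fingers close. It gives the time, the measured TCP pose, the force and the opening at its end, in the units of the state.
- r.get_state(): the state, without advancing time (a new reading comes with each control period).
- r.capture(name): name is "scene" or "top" or "wrist"; returns a dict with "color" (384x512x3 uint8, red, green, blue), "intrinsics" (3x3 intrinsics, pixels), "k1" (the pictures are not rectified: a ray, as slopes to the right and down, at radius r is drawn at 1 + k1 r^2 times it, then the intrinsics apply), "rvec" (rotation vector, rad) and "tvec" (3), from world to camera coordinates, as OpenCV has them; the wrist camera has in their place "T_tool_cam" (4x4, takes a point from camera to tool coordinates, whose origin is the TCP and whose axes are the flange's). Camera axes: x right, y down, z forward; pixel columns grow to the right and rows downward; lengths in m; the calibration is good to about 2 mm. A picture is of the moment at which its call begins: read the wrist's pose just before it. There is no depth.
- r.close_job(): hands the job in, once; it reports no verdict.
The state is a dict: "time_s": time; "joints": joint angles; "qd": joint speeds; "joint_torque": joint torques, N m; "tcp_pos": TCP position; "eef_rot": TCP orientation; "contact_force": force on the tool from outside, world axes, zero at the start; "moment": the same for the moment, N m; "gripper_width": finger opening in m.
Only numpy, scipy, OpenCV 4.12 (cv2) and the standard library are available. Lean on these libraries where they do the work, as an engineer would, in place of code of your own. Each camera call takes 0.05 s, during which the arm holds its last target.

### The job

Push the grey metal enclosure along the measuring lane, in between the two guide rails and on until its front face is fully home against the end stop, so that it stands in the light gate. The rails carry the two light-gate heads, which have just been lined up, so neither the enclosure nor the arm may touch a rail or a head at any time: get the enclosure straight and central before it goes in, and only push it, flat on the plate, never picking it up. Leave the other bench things where they are and finish with the arm clear.

Things in the scene. Friction and masses are not known exactly. Their poses are not given: they have to be found in the camera images.
- lane: fixed aluminium base plate, 500 mm long (x), 220 wide (y); the enclosure slides on its white top sheet, 490 x 200 mm, 12 mm above the bench. Origin: centre of its underside. +x runs along the lane's middle from the open loading end (x = -250 mm) to the end stop, +y to the left, z up. Rails stand from x = -20 to +215 mm, their outward-bent lead-ins from x = -54 mm; no rails before that
- rail_left: guide rail on the +y side, aluminium profile 20 x 20 mm; origin and axes are those of lane. Inner face at lane y = +58 mm, top 20 mm above the sheet; lead-in 18 mm high, its outer end at y = 73 mm. From x = 170 to 200 mm it carries a black light-gate head: top 52 mm above the sheet, inner face at y = +61 mm. Lead-in, brackets (out to y = 100 mm) and head count as the rail
- rail_right: guide rail on the -y side, the mirror image of rail_left; its origin and axes are those of lane, its inner face at lane y = -58 mm (116 mm between the rails)
- end_stop: aluminium cross bar 108 mm wide (y), 34 mm high above the sheet, at the far end of the lane (lane x = 221 to 239 mm), with two round rubber bumpers on its near side, 64 mm apart and 18 mm above the sheet; its origin and axes are those of lane
- stop_face (a point): point on the lane's middle, at sheet level (lane x = +215 mm), where the enclosure's front face stands when it is against the bumpers; axes those of lane
- mouth (a point): point on the lane's middle, at sheet level, where the straight rails begin (lane x = -20 mm); axes those of lane
- enclosure: loose grey metal enclosure with screwed lid, 130 mm long (its x), 100 wide (its y), 50 high, 0.3 to 0.6 kg, lying flat on the sheet at the loading end, off centre (to 20 mm) and askew (to 0.3 rad), all outside the rails. Origin: centre of its underside; its +x face is the front, which goes to the stop. At home the origin is 65 mm before stop_face, with 8 mm free to each rail
- meter: red hand-held meter lying on its back, 150 x 74 x 38 mm, on the bench beside the lane on its +y side; leave alone. Origin: centre of its underside, long side along x
- solder_reel: small upright metal reel of solder, 60 mm across, 46 mm high, on the bench beyond the end stop; leave alone. Origin: centre of its underside
- screw_jar: clear jar with black cap, 52 mm across, 62 mm high, on the bench beyond the end stop; leave alone. Origin: centre of its underside
- screwdriver: screwdriver with black handle lying on the bench beside the lane on its -y side, 170 mm long along its x; leave alone
There are look-alikes about, which are no part of the job. Leave any blue or turquoise look-alike of the enclosure alone.

How it is judged:
By the outcome, as a careful person would: the job done as asked, in the order asked, and still so for the second after the job is handed in, with the robot touching nothing.
It also fails if it takes over 72 s, if anything falls off the work surface, if the arm or the gripper's body presses on something with over 40 N, if the wrist force passes 120 N, or if a joint passes its speed limit or range.

## Working session

There is one attempt and no reset: what is moved stays moved. The work goes in short steps, Python scripts to look and compute and a tool call to move; the robot and the scene stay as the last step left them, time stands still between calls to the robot, and variables do not carry over. Pictures are saved under pics/ and viewed, and the job is handed in when it is done.

Besides the shell and the picture viewer there is one more tool, called after "Emit:" in YAML: its name, and indented under it one key for each argument. step_arm: Moves the arm, as the interface text tells. Its arguments: {"type":"object","properties":{"increments":{"type":"array","items":{"type":"array"}},"force":{"type":"number"}},"required":["increments"]}

```bash
mkdir -p pics; python3 - <<'E'
from plant import r
import cv2,numpy as np
print(r.get_state(), r.grip_depth)
for n in ["scene","top","wrist"]:
    c=r.capture(n)
    cv2.imwrite(f"pics/{n}0.png",c["color"][:,:,::-1])
    print(n,{k:np.round(v,4).tolist() if k!="color" else 0 for k,v in c.items()})
E
```

```text
{'time_s': 0.0, 'joints': array([-5.99262530e+01,  2.05919515e+01,  6.34120689e-01, -2.22695331e-02,
       -7.01361119e+01, -1.65048602e+01]), 'qd': array([-0.02336404,  0.05490244,  0.00936071, -0.00093339, -0.0288326 ,
        0.0319881 ]), 'joint_torque': array([-9.62744116e-05, -5.82723212e+01,  2.93048126e+01,  6.99700847e+00,
        6.94215763e-03, -1.88081517e-04]), 'tcp_pos': array([ 0.15821092, -0.65568784,  0.22561274]), 'eef_rot': array([ 1.79903980e+02, -6.61956619e-03, -1.66438692e+02]), 'contact_force': array([-0.84468163, -0.59473413,  0.30262787]), 'moment': array([-0.08259594, -0.0141104 ,  0.02684062]), 'gripper_width': 0.08785001802736442} 0.0188
scene {'color': 0, 'intrinsics': [[368.9836, 0.0, 255.7541], [0.0, 368.9836, 188.4886], [0.0, 0.0, 1.0]], 'k1': -0.0901, 'rvec': [1.5774, 1.8356, -0.8659], 'tvec': [0.0356, -0.2926, 1.2543]}
top {'color': 0, 'intrinsics': [[493.9222, 0.0, 259.6527], [0.0, 493.9222, 191.4447], [0.0, 0.0, 1.0]], 'k1': -0.0129, 'rvec': [2.1207, -2.1777, 0.1564], 'tvec': [0.0647, 0.5481, 1.3364]}
wrist {'color': 0, 'intrinsics': [[281.1975, 0.0, 256.0944], [0.0, 281.1975, 193.7541], [0.0, 0.0, 1.0]], 'k1': -0.002, 'T_tool_cam': [[-0.0007, -0.9589, -0.2837, 0.0777], [1.0, -0.0008, 0.0001, -0.0013], [-0.0003, -0.2837, 0.9589, -0.1587], [0.0, 0.0, 0.0, 1.0]]}
```

View pics/scene0.png

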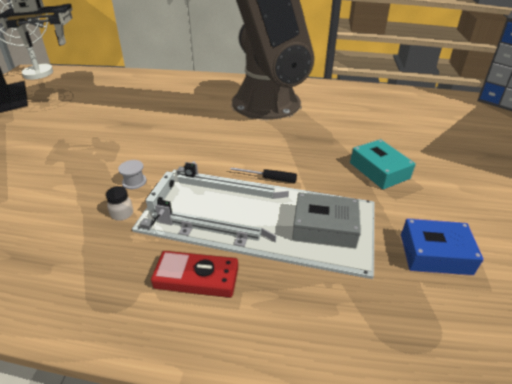

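View pics/top0.png

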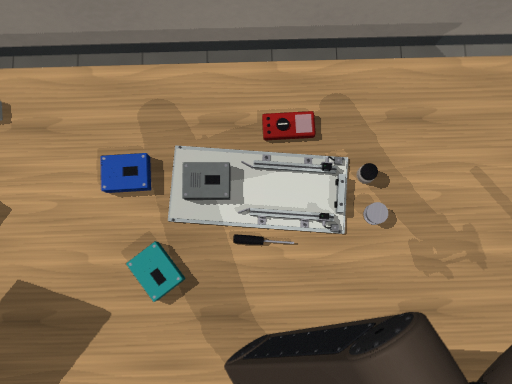

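View pics/wrist0.png

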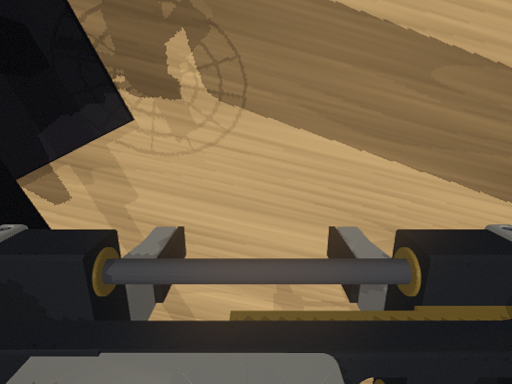

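The top view shows the lane with its loading end at left (corners about (179,148), (170,221), (345,233), (349,157)) and the grey enclosure at about (206,181). The blue and turquoise look-alikes stand off to the left. I'll measure on enlarged crops.

```bash
cat > h.py <<'E'
import cv2,numpy as np
from plant import r
from scipy.spatial.transform import Rotation as Rn
from scipy.optimize import least_squares
def cam(c,st=None):
    K=c["intrinsics"];k1=float(c["k1"])
    if "rvec" in c:
        R=cv2.Rodrigues(np.array(c["rvec"],float))[0];t=np.array(c["tvec"],float).ravel()
    else:
        T=np.eye(4);T[:3,:3]=Rn.from_euler("xyz",st["eef_rot"],degrees=True).as_matrix();T[:3,3]=st["tcp_pos"]
        W=np.linalg.inv(T@c["T_tool_cam"]);R=W[:3,:3];t=W[:3,3]
    return dict(K=np.array(K),d=np.array([k1,0,0,0.]),R=R,t=t)
def proj(C,P):
    return cv2.projectPoints(np.array(P,float).reshape(-1,1,3),cv2.Rodrigues(C["R"])[0],C["t"],C["K"],C["d"])[0].reshape(-1,2)
def back(C,uv,z):
    n=cv2.undistortPoints(np.array(uv,float).reshape(-1,1,2),C["K"],C["d"]).reshape(-1,2)
    d=np.c_[n,np.ones(len(n))]@C["R"]; o=-C["R"].T@C["t"]
    z=np.broadcast_to(z,len(n))
    return o+d*((z-o[2])/d[:,2])[:,None]
def snap(n,tag):
    st=r.get_state();c=r.capture(n);cv2.imwrite(f"pics/{tag}.png",c["color"][:,:,::-1]);
    import pickle;pickle.dump((c,st),open(f"{tag}.pkl","wb"));return cam(c,st),c["color"]
E
python3 - <<'E'
from h import *
C,im=snap("top","top1"); cv2.imwrite("pics/top1c.png",cv2.resize(im[135:245,160:360,::-1],None,fx=4,fy=4,interpolation=cv2.INTER_CUBIC))
C2,im=snap("scene","scene1");cv2.imwrite("pics/scene1c.png",cv2.resize(im[155:280,130:385,::-1],None,fx=3,fy=3,interpolation=cv2.INTER_CUBIC))
print(np.round(back(C,[[180,147],[349,157],[344,233],[170,221]],0.012),3))
E
```

```text
[[ 0.689  0.276  0.012]
 [ 0.647 -0.209  0.012]
 [ 0.429 -0.184  0.012]
 [ 0.476  0.305  0.012]]
```

View pics/top1c.png

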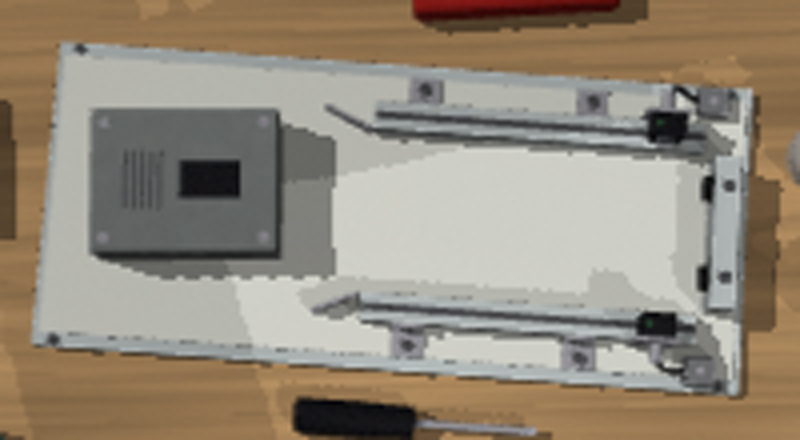

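View pics/scene1c.png

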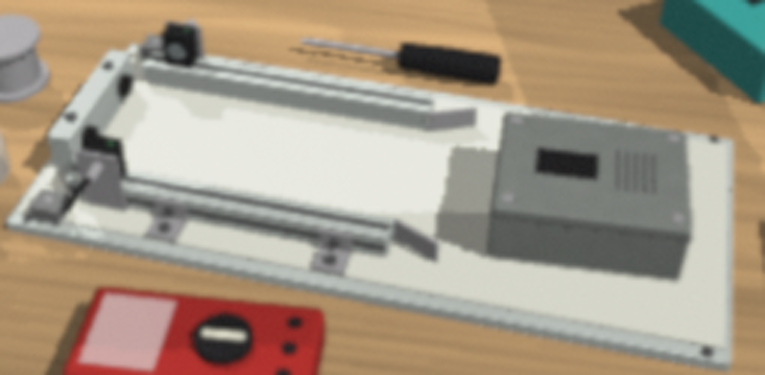

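```bash
cat > fit.py <<'E'
from h import *
import pickle
Ct=cam(*pickle.load(open("top1.pkl","rb")));Cs=cam(*pickle.load(open("scene1.pkl","rb")))
def tt(p): p=np.array(p,float); return np.array([160,135])+(p+.5)/4-.5
def ss(p): p=np.array(p,float); return np.array([130,155])+(p+.5)/3-.5
def P(v,L,z): c,s=np.cos(v[2]),np.sin(v[2]); L=np.array(L,float); return np.c_[v[0]+c*L[:,0]-s*L[:,1],v[1]+s*L[:,0]+c*L[:,1],np.full(len(L),z)]
def fit(obs,x0,zfree):
    def f(v):
        return np.concatenate([(proj(C,P(v,L,v[3] if zfree is None else zfree))-uv).ravel() for C,uv,L in obs])
    s=least_squares(f,x0); return s.x,f(s.x)
lt=(Ct,tt([[62,44],[752,90],[740,394],[33,345]]),[[-.25,.11],[.25,.11],[.25,-.11],[-.25,-.11]])
ls=(Cs,ss([[732,138],[730,365],[8,225]]),[[-.25,-.11],[-.25,.11],[.25,.11]])
et=(Ct,tt([[91,109],[280,109],[280,252],[91,252]]),[[-.065,.05],[.065,.05],[.065,-.05],[-.065,-.05]])
es=(Cs,ss([[505,113],[688,133],[690,237],[490,213]]),[[.065,-.05],[-.065,-.05],[-.065,.05],[.065,.05]])
for nm,a,b,x0,z in [("lane",lt,ls,[.56,.05,-1.65,.012],.012),("enc",et,es,[.58,.2,-1.6,.06],.062)]:
    for o,zz in [([a],z),([b],z),([a,b],z),([a,b],None)]:
        v,res=fit(o,x0 if zz is None else x0[:3],zz)
        print(nm,np.round(v,4),np.round(np.degrees(v[2]),2),"res",np.round(res,1))
E
python3 fit.py
```

```text
lane [ 0.5614  0.0524 -1.6656] -95.43 res [-0.4 -0.5  0.6 -0.3  0.3  0.3 -0.4  0.4]
lane [ 0.5657  0.0533 -1.6655] -95.42 res [ 0.6  0.1  1.1 -0.4 -1.8 -0.9]
lane [ 0.5633  0.053  -1.6666] -95.49 res [-0.6 -1.2  0.4 -0.9 -0.  -0.3 -0.6 -0.4  0.4 -0.5  0.7 -1.3 -1.5 -1.8]
lane [ 0.5618  0.053  -1.6647  0.0064] -95.38 res [-0.3 -0.1  0.  -0.1 -0.3  0.2 -0.2  0.5 -0.2  0.8  0.2 -0.3 -0.7 -0.3]
enc [ 0.583   0.1967 -1.5915] -91.18 res [ 0.3  0.   0.1 -0.2 -0.  -0.1 -0.3  0.2]
enc [ 0.5895  0.1976 -1.6021] -91.79 res [-0.6  0.  -0.1  0.7  1.  -0.  -0.4 -0.7]
enc [ 0.5861  0.1974 -1.5976] -91.53 res [ 0.1 -1.2 -0.1 -1.2 -0.4 -1.  -0.7 -1.  -0.7 -0.9 -0.4 -0.5  0.9 -1.5
 -0.2 -1.9]
enc [ 0.5839  0.1979 -1.5974  0.0568] -91.53 res [ 0.2 -0.  -0.1 -0.  -0.4  0.  -0.6 -0.  -0.6  0.3 -0.7  0.7  0.6 -0.3
 -0.1 -0.7]
```

Relative to the lane in the top view, the enclosure is at x≈-146 mm, y≈+8 mm and yaw≈+4.2°. The two fixed cameras differ by about 4 mm across the lane, so I'll move over the lane and measure with the wrist camera.

Emit:
step_arm:
  increments:
    - [[-0.02, 0.02, -0.01], [0, 0, 0.02], 0]
    - [[-0.05, 0.05, -0.03], [0, 0, 0.04], 0]
    - [[-0.08, 0.08, -0.05], [0, 0, 0.06], 0]
    - [[-0.11, 0.11, -0.073], [0, 0, 0.08], 0]
    - [[-0.14, 0.14, -0.073], [0, 0, 0.1], 0]
    - [[-0.17, 0.17, -0.073], [0, 0, 0.12], 0]
    - [[-0.2, 0.2, -0.073], [0, 0, 0.14], 0]
    - [[-0.23, 0.23, -0.073], [0, 0, 0.16], 0]
    - [[-0.26, 0.26, -0.073], [0, 0, 0.18], 0]
    - [[-0.29, 0.29, -0.073], [0, 0, 0.2], 0]

```text
time_s: 1.25
tcp_pos: [0.3727, -0.3046, 0.2998]
eef_rot: [-180.0, 0.0, -177.9]
contact_force: [1.0, -0.6, -0.3]
gripper_width: 0.0876
```

Emit:
step_arm:
  increments:
    - [[-0.026, 0.036, 0], [0, 0, 0.02], 0]
    - [[-0.056, 0.077, 0], [0, 0, 0.04], 0]
    - [[-0.086, 0.118, 0], [0, 0, 0.06], 0]
    - [[-0.116, 0.159, 0], [0, 0, 0.08], 0]
    - [[-0.146, 0.2, 0], [0, 0, 0.1], 0]
    - [[-0.176, 0.241, 0], [0, 0, 0.12], 0]
    - [[-0.206, 0.282, 0], [0, 0, 0.131], 0]
    - [[-0.236, 0.323, 0], [0, 0, 0.131], 0]
    - [[-0.255, 0.349, 0], [0, 0, 0.131], 0]
    - [[-0.261, 0.357, 0], [0, 0, 0.131], 0]

```text
time_s: 2.25
tcp_pos: [0.6213, 0.0634, 0.2982]
eef_rot: [-180.0, -0.1, 174.7]
contact_force: [-0.5, -0.5, 0.0]
gripper_width: 0.0876
```

Emit:
step_arm:
  increments:
    - [[0, 0, 0], [0, 0, 0], 0]
    - [[0, 0, 0], [0, 0, 0], 0]
    - [[0, 0, 0], [0, 0, 0], 0]

```text
time_s: 2.55
tcp_pos: [0.6194, 0.0591, 0.3]
eef_rot: [180.0, 0.0, 174.6]
contact_force: [0.2, -0.2, -0.7]
gripper_width: 0.0877
```

```bash
python3 - <<'E'
from h import *
C,im=snap("wrist","w1"); s=r.get_state(); print(s["tcp_pos"],s["eef_rot"])
cv2.imwrite("pics/w1c.png",cv2.resize(im[:,:,::-1],None,fx=1.5,fy=1.5,interpolation=cv2.INTER_CUBIC))
E
```

```text
[0.61941385 0.05910444 0.30010284] [1.79981946e+02 3.46543013e-02 1.74540894e+02]
```

View pics/w1c.png

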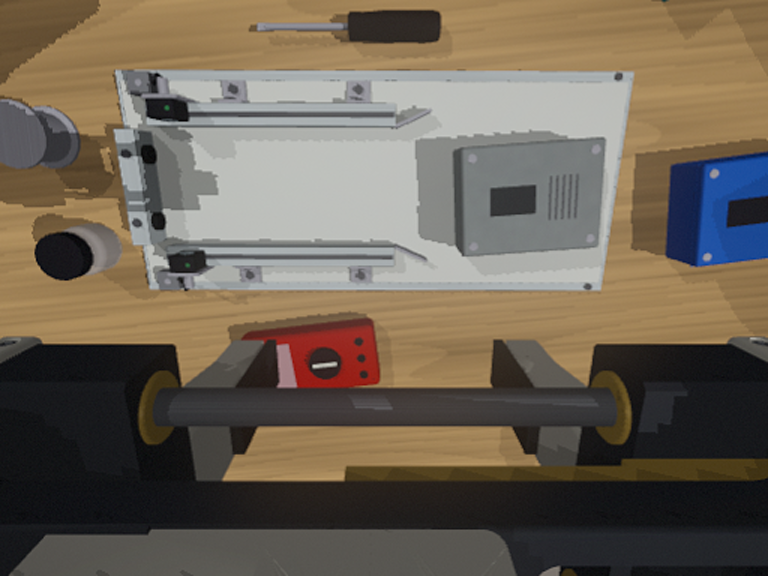

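The wrist view shows the whole lane (plate corners about (115,71), (633,72), (602,291), (149,291) in the 1.5× picture) and the enclosure on its sheet. I'll zoom in for exact corners.

```bash
python3 - <<'E'
import cv2
im=cv2.imread("pics/w1.png")
a=cv2.resize(im[85:175,295:425],None,fx=6,fy=6,interpolation=cv2.INTER_CUBIC)
cv2.imwrite("pics/w1e.png",a)
A=[cv2.resize(im[y:y+40,x:x+60],None,fx=6,fy=6,interpolation=cv2.INTER_CUBIC) for x,y in [(70,35),(385,35),(70,165),(375,165)]]
cv2.imwrite("pics/w1f.png",cv2.vconcat([cv2.hconcat(A[:2]),cv2.hconcat(A[2:])]))
E
```

```text
(no output)
```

View pics/w1e.png

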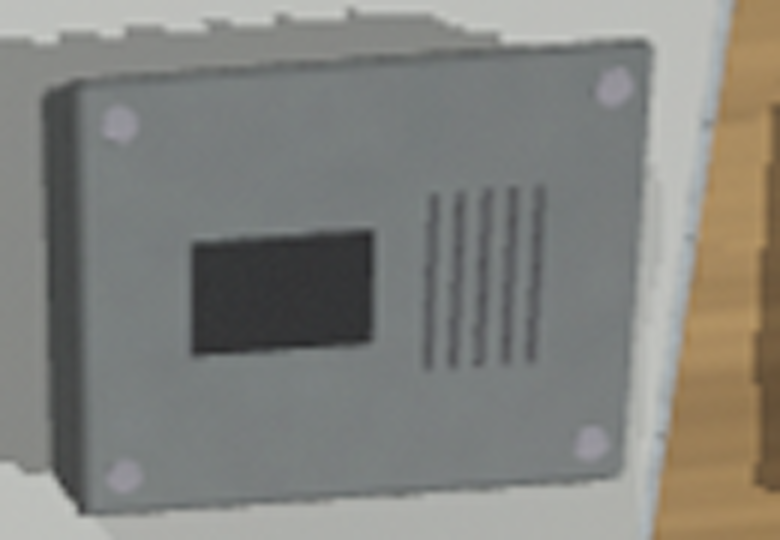

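View pics/w1f.png

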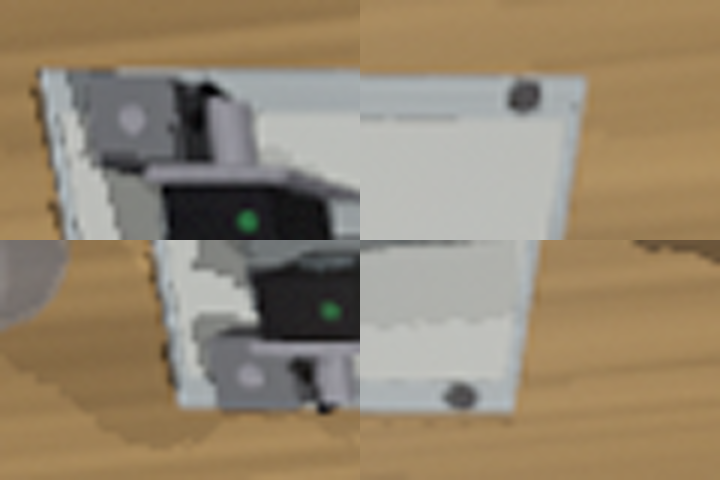

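```bash
cat > fitw.py <<'E'
from fit import *
def W(L,E,tag,sc=1):
    pass
E
sed -i 's/^for nm,a,b/if __name__=="__main__":\n  for nm,a,b/; s/^    for o,zz/      for o,zz/; s/^        v,res=fit(o,x0/          v,res=fit(o,x0/; s/^        print(nm/          print(nm/' fit.py
cat > fitw.py <<'E'
from fit import *
Lc=[[.25,-.11],[-.25,-.11],[-.25,.11],[.25,.11]]
Ec=[[.065,-.05],[-.065,-.05],[-.065,.05],[.065,.05]]
def rel(l,e):
    d=e[:2]-l[:2];c,s=np.cos(l[2]),np.sin(l[2]); return np.round([1e3*(c*d[0]+s*d[1]),1e3*(-s*d[0]+c*d[1]),np.degrees(e[2]-l[2])],2)
def run(tag,lp,ep):
    C=cam(*pickle.load(open(tag+".pkl","rb")))
    for z1,z2 in [(.012,.062),(None,None)]:
        l,rl=fit([(C,np.array(lp,float),Lc)],[.56,.05,-1.66,.01][:3 if z1 else 4],z1)
        e,re=fit([(C,np.array(ep,float),Ec)],[.58,.2,-1.6,.06][:3 if z1 else 4],z2)
        print("lane",np.round(l,4),round(np.degrees(l[2]),2),"enc",np.round(e,4),"rel",rel(l,e));print(np.round(rl,1),np.round(re,1))
E
python3 - <<'E'
from fitw import *
e=np.array([295,85])+(np.array([[80,84],[652,42],[622,476],[85,514]])+.5)/6-.5
run("w1",[[76.25,45.9],[422.4,46.9],[400.25,193.25],[99.6,192.9]],e)
l=np.array([.5614,.0524,-1.6656]);print(rel(l,np.array([.583,.1967,-1.5915])))
E
```

```text
lane [ 0.5629  0.0532 -1.6687] -95.61 enc [ 0.5844  0.1975 -1.5966] rel [-145.69    7.26    4.13]
[-1.1  0.1  1.1 -0.1  0.6  0.4 -0.6  0.2] [-1.3 -0.7  1.3 -0.8  0.8  1.  -0.8  0.9]
lane [ 0.5627  0.0532 -1.6688  0.0098] -95.61 enc [ 0.5851  0.2006 -1.596   0.0527] rel [-148.91    7.91    4.17]
[-0.2  0.2  0.2  0.1 -0.1 -0.1  0.1 -0.3] [-0.2  0.   0.1 -0.1 -0.2  0.1  0.3 -0.1]
[-145.7     7.84    4.25]
```

The wrist fit and the top-view fit agree: the enclosure is at lane (-146, +7.5 mm), +4.2°, and the lane at world (0.563, 0.053), yaw -95.5°. I'll push on the left long side with both open fingers parallel to the lane, which squares and centres it in one stroke. First I'll go beside it and down.

Emit:
step_arm:
  increments:
    - [[-0.005, 0.025, 0.02], [0, 0, 0], 0]
    - [[-0.014, 0.06, 0.05], [0, 0, 0], 0]
    - [[-0.022, 0.095, 0.08], [0, 0, 0], 0]
    - [[-0.028, 0.125, 0.11], [0, 0, 0], 0]
    - [[-0.029, 0.136, 0.14], [0, 0, 0], 0]
    - [[-0.029, 0.136, 0.165], [0, 0, 0], 0]
    - [[-0.029, 0.136, 0.18], [0, 0, 0], 0]
    - [[-0.029, 0.136, 0.18], [0, 0, 0], 0]
    - [[-0.029, 0.136, 0.18], [0, 0, 0], 0]

```text
time_s: 3.5
tcp_pos: [0.6622, 0.1922, 0.1209]
eef_rot: [180.0, 0.1, 174.6]
contact_force: [0.2, 1.2, 1.0]
gripper_width: 0.0874
```

```bash
python3 - <<'E'
from h import *
C,im=snap("wrist","w2"); s=r.get_state(); print(s["tcp_pos"],s["eef_rot"],s["contact_force"])
cv2.imwrite("pics/w2c.png",cv2.resize(im[:,:,::-1],None,fx=1.5,fy=1.5,interpolation=cv2.INTER_CUBIC))
E
```

```text
[0.66252284 0.19248248 0.12151553] [1.79938208e+02 1.30263735e-01 1.74574926e+02] [1.07452528 0.59569659 0.67365202]
```

View pics/w2c.png

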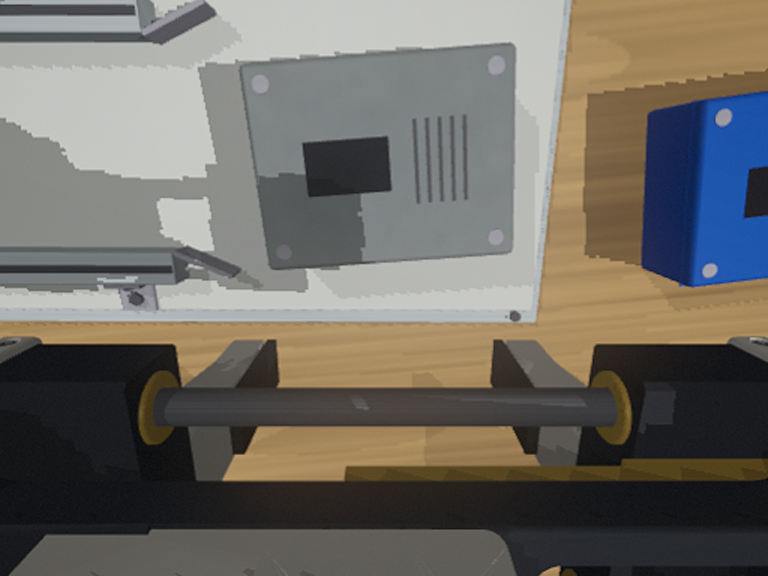

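```bash
python3 - <<'E'
from fitw import *
C1=cam(*pickle.load(open("w1.pkl","rb")));C2=cam(*pickle.load(open("w2.pkl","rb")))
a=np.array([295,85])+(np.array([[120,124],[614,87],[591,442],[124,476]])+.5)/6-.5
b=(np.array([[260,84],[497,65],[496,237],[284,252]])+.5)/1.5-.5
# plate corner (-x,+y)
a=np.r_[a,[[400.25,193.25]]]; b=np.r_[b,[(np.array([536,323])+.5)/1.5-.5]]
def und(C,p): return cv2.undistortPoints(p.reshape(-1,1,2),C["K"],C["d"]).reshape(-1,2).T
X=cv2.triangulatePoints(np.c_[C1["R"],C1["t"]],np.c_[C2["R"],C2["t"]],und(C1,a),und(C2,b));X=(X[:3]/X[3]).T
print(np.round(X,4)); m=X[:4].mean(0);l=np.array([.5628,.0532,np.radians(-95.55)])
d=X[0]-X[1];d2=X[3]-X[2]; print(rel(l,np.array([m[0],m[1],np.arctan2(*(d+d2)[[1,0]])])))
E
```

```text
[[0.5431 0.1438 0.0634]
 [0.5455 0.2542 0.0622]
 [0.6256 0.2522 0.0624]
 [0.6229 0.1419 0.063 ]
 [0.6963 0.2905 0.0118]]
[-146.21    7.38    4.22]
```

Emit:
step_arm:
  increments:
    - [[0, 0, 0.02], [0, 0, 0], 0]
    - [[0, 0, 0.045], [0, 0, 0], 0]
    - [[0, 0, 0.07], [0, 0, 0], 0]
    - [[0, 0, 0.09], [0, 0, 0], 0]
    - [[0, 0, 0.1], [0, 0, 0], 0]
    - [[0, 0, 0.1], [0, 0, 0], 0]
    - [[0, 0, 0.1], [0, 0, 0], 0]

```text
time_s: 4.25
tcp_pos: [0.6626, 0.1931, 0.0211]
eef_rot: [179.9, 0.1, 174.6]
contact_force: [-0.4, -0.4, -0.0]
gripper_width: 0.0879
```

Triangulated heights (62.7 mm for the lid, 11.8 mm for the plate) match the text. Now the slow sideways push.

Emit:
step_arm:
  increments:
    - [[0.004, 0, 0], [0, 0, 0], 0]
    - [[0.008, 0, 0], [0, 0, 0], 0]
    - [[0.01, 0, 0], [0, 0, 0], 0]
    - [[0.012, 0, 0], [0, 0, 0], 0]
    - [[0.014, 0, 0], [0, 0, 0], 0]
    - [[0.016, 0, 0], [0, 0, 0], 0]
    - [[0.017, 0, 0], [0, 0, 0], 0]
    - [[0.018, 0, 0], [0, 0, 0], 0]
    - [[0.019, 0, 0], [0, 0, 0], 0]
    - [[0.02, 0, 0], [0, 0, 0], 0]

```text
time_s: 5.25
tcp_pos: [0.6416, 0.1946, 0.0195]
eef_rot: [-180.0, -0.0, 174.6]
contact_force: [3.9, -1.3, 1.3]
gripper_width: 0.0876
```

Emit:
step_arm:
  increments:
    - [[0.001, 0, 0], [0, 0, 0], 0]
    - [[0.002, 0, 0], [0, 0, 0], 0]
    - [[0.003, 0, 0], [0, 0, 0], 0]
    - [[0.004, 0, 0], [0, 0, 0], 0]
    - [[0.004, 0, 0], [0, 0, 0], 0]
    - [[0.004, 0, 0], [0, 0, 0], 0]

```text
time_s: 5.85
tcp_pos: [0.6375, 0.1953, 0.0195]
eef_rot: [180.0, -0.0, 174.6]
contact_force: [2.1, 1.2, 0.2]
gripper_width: 0.088
```

```bash
python3 - <<'E'
from h import *
C,im=snap("wrist","w3"); s=r.get_state(); print(s["tcp_pos"],s["eef_rot"],s["contact_force"])
cv2.imwrite("pics/w3c.png",cv2.resize(im[:,:,::-1],None,fx=1.5,fy=1.5,interpolation=cv2.INTER_CUBIC))
C,im=snap("top","top3"); cv2.imwrite("pics/top3c.png",cv2.resize(im[135:245,160:360,::-1],None,fx=4,fy=4,interpolation=cv2.INTER_CUBIC))
E
```

```text
[0.6374764  0.19526003 0.0194833 ] [ 1.79991624e+02 -1.55635339e-02  1.74597583e+02] [ 1.73647927 -0.30654644  0.29115056]
```

View pics/w3c.png

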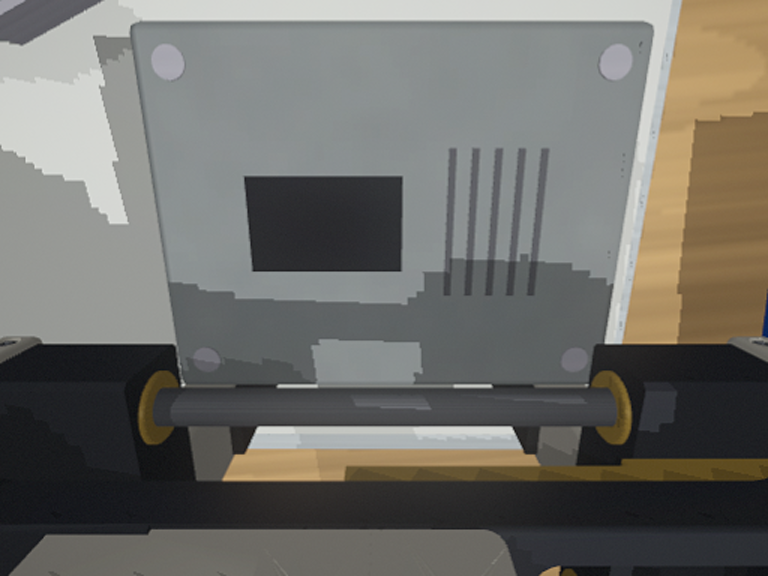

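View pics/top3c.png

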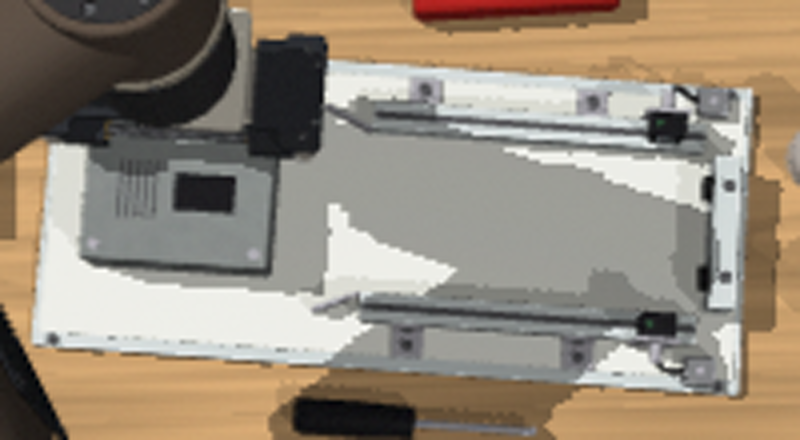

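```bash
cat > scr.py <<'E'
from fitw import *
LN=np.array([.5628,.0532,np.radians(-95.55)])
Sc=[[.055,-.04],[-.055,-.04],[-.055,.04],[.055,.04]]
def scr(tag,px,f=1.5,off=(0,0),idx=(0,1,2,3)):
    C=cam(*pickle.load(open(tag+".pkl","rb")))
    uv=np.array(off)+(np.array(px,float)+.5)/f-.5
    e,re=fit([(C,uv,[Sc[i] for i in idx])],[.58,.2,-1.6],.0625)
    print("enc in lane",rel(LN,e),np.round(re,1))
    st=pickle.load(open(tag+".pkl","rb"))[1]
    print("tcp in lane",rel(LN,np.r_[st["tcp_pos"][:2],np.radians(st["eef_rot"][2])]))
E
python3 -c "
from scr import *
scr('w2',[[260,84],[497,65],[496,237],[284,252]])
scr('w3',[[168,62],[616,62],[574,360],[206,360]])"
```

```text
enc in lane [-146.14    7.32    4.19] [ 0.5 -0.  -0.6  0.2 -0.2 -0.2  0.3 -0.2]
tcp in lane [-147.99   85.47  270.12]
enc in lane [-1.4871e+02 -1.1800e+00  6.0000e-02] [ 0.6  0.3 -0.9  0.6 -0.4 -0.8  0.8 -0.9]
tcp in lane [-148.62   60.58  270.15]
```

Enclosure is now straight (0.06°) at lane y≈-1.2 mm. I'll back off, lift and check again.

Emit:
step_arm:
  increments:
    - [[-0.008, 0, 0], [0, 0, 0], 0]
    - [[-0.02, 0, 0], [0, 0, 0], 0]
    - [[-0.028, 0, -0.01], [0, 0, 0], 0]
    - [[-0.028, 0, -0.04], [0, 0, 0], 0]
    - [[-0.028, 0, -0.08], [0, 0, 0], 0]
    - [[-0.028, 0, -0.115], [0, 0, 0], 0]
    - [[-0.028, 0, -0.13], [0, 0, 0], 0]
    - [[-0.028, 0, -0.13], [0, 0, 0], 0]
    - [[-0.028, 0, -0.13], [0, 0, 0], 0]

```text
time_s: 6.85
tcp_pos: [0.6655, 0.1922, 0.1495]
eef_rot: [180.0, -0.0, 174.6]
contact_force: [0.0, -0.4, 0.3]
gripper_width: 0.0876
```

```bash
python3 - <<'E'
from h import *
C,im=snap("wrist","w4"); s=r.get_state(); print(s["tcp_pos"],s["eef_rot"],s["contact_force"])
cv2.imwrite("pics/w4c.png",cv2.resize(im[:230,:,::-1],None,fx=1.5,fy=1.5,interpolation=cv2.INTER_CUBIC))
E
```

```text
[0.6650507  0.19203397 0.14849374] [-1.79963770e+02 -9.33222444e-02  1.74573084e+02] [ 0.26037388 -0.03277045  0.04055598]
```

View pics/w4c.png

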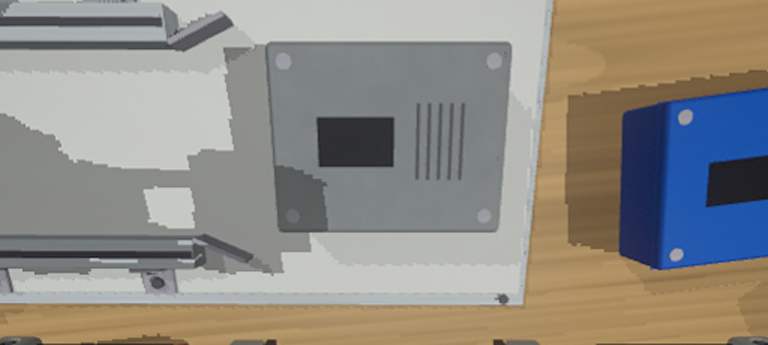

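```bash
python3 - <<'E'
from scr import *
scr('w4',[[283,61],[494,61],[484,216],[292,216]])
im=cv2.imread("pics/w4.png")
a=cv2.resize(im[0:45,60:180],None,fx=6,fy=6,interpolation=cv2.INTER_CUBIC)
b=cv2.resize(im[145:190,60:180],None,fx=6,fy=6,interpolation=cv2.INTER_CUBIC)
cv2.imwrite("pics/w4r.png",cv2.vconcat([a,b]))
E
```

```text
enc in lane [-1.4876e+02 -1.1800e+00  6.0000e-02] [ 0.3  0.2 -0.3  0.2 -0.4 -0.3  0.5 -0.3]
tcp in lane [-148.3    88.76  270.12]
```

View pics/w4r.png

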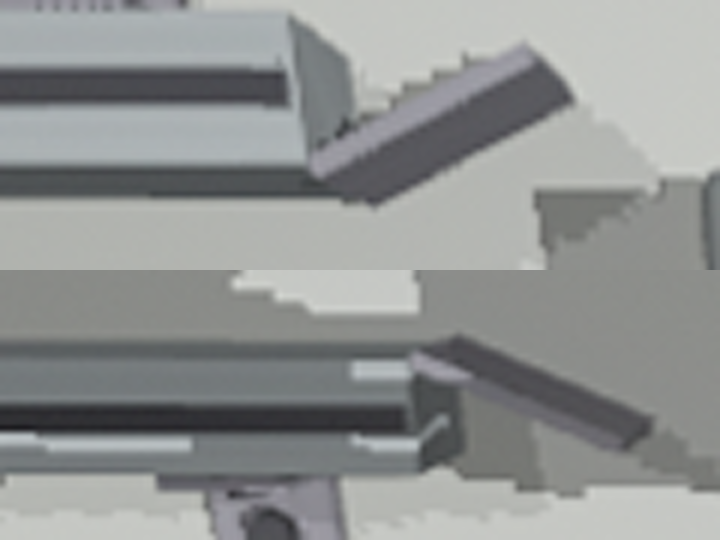

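```bash
python3 - <<'E'
from scr import *
C=cam(*pickle.load(open("w4.pkl","rb")))
def pt(x,y,oy,z):
    p=back(C,[np.array([60,oy])+(np.array([x,y])+.5)/6-.5],z)[0]
    return rel(LN,np.r_[p[:2],LN[2]])[:2]
for x in (10,150,300): print("R top",pt(x,167+x*.008,0,.032),"R bot",pt(x,198,0,.012),"L top",pt(x,89,145,.032),"L bot",pt(x,73,145,.012))
E
```

```text
R top [ 23.45 -58.  ] R bot [ 36.59 -58.73] L top [45.94 57.96] L bot [59.33 58.48]
R top [  3.09 -57.85] R bot [ 14.63 -58.73] L top [22.84 57.94] L bot [34.62 58.46]
R top [-18.72 -57.7 ] R bot [ -8.89 -58.74] L top [-1.9  57.92] L bot [ 8.16 58.43]
```

Rails check at ±58 mm in my lane frame, so it is good to a few tenths of a millimetre. I'll move behind the enclosure, turn to face along the lane and narrow the fingers.

Emit:
step_arm:
  increments:
    - [[0, 0.02, 0], [0, 0, -0.14], 0.45]
    - [[0, 0.05, 0], [0, 0, -0.28], 0.45]
    - [[0.015, 0.08, 0], [0, 0, -0.42], 0.45]
    - [[0.035, 0.1, 0], [0, 0, -0.56], 0.45]
    - [[0.055, 0.102, 0], [0, 0, -0.7], 0.45]
    - [[0.075, 0.102, 0], [0, 0, -0.84], 0.45]
    - [[0.085, 0.102, 0], [0, 0, -0.98], 0.45]
    - [[0.089, 0.102, 0], [0, 0, -1.12], 0.45]
    - [[0.089, 0.102, 0], [0, 0, -1.26], 0.45]
    - [[0.089, 0.102, 0], [0, 0, -1.4], 0.45]

```text
time_s: 7.9
tcp_pos: [0.5857, 0.3019, 0.1478]
eef_rot: [179.9, -0.1, -104.8]
contact_force: [0.1, 0.2, -0.1]
gripper_width: 0.0485
```

Emit:
step_arm:
  increments:
    - [[0, 0, 0], [0, 0, -0.1], 0.45]
    - [[0, 0, 0], [0, 0, -0.169], 0.45]
    - [[0, 0, 0], [0, 0, -0.169], 0.45]
    - [[0, 0, 0], [0, 0, -0.169], 0.45]
    - [[0, 0, 0], [0, 0, -0.169], 0.45]

```text
time_s: 8.4
tcp_pos: [0.5863, 0.3022, 0.1489]
eef_rot: [180.0, -0.0, -95.6]
contact_force: [0.1, 0.9, -0.2]
gripper_width: 0.0482
```

```bash
python3 - <<'E'
from scr import *
C,im=snap("wrist","w5"); s=r.get_state(); print(s["tcp_pos"],s["eef_rot"],s["contact_force"],s["gripper_width"],s["joints"])
print(rel(LN,np.r_[s["tcp_pos"][:2],np.radians(s["eef_rot"][2])]))
cv2.imwrite("pics/w5c.png",cv2.resize(im[:,:,::-1],None,fx=1.5,fy=1.5,interpolation=cv2.INTER_CUBIC))
E
```

```text
[0.58640085 0.30223555 0.14906745] [ 1.79966776e+02 -3.17891955e-02 -9.55793875e+01] [0.03612375 0.25824688 1.11179848] 0.047970644003852134 [ 4.41660399e+01  2.22790009e+01 -7.23204628e+00 -5.52915166e-03
 -6.05346825e+01 -4.97427149e+01]
[-2.5015e+02 -6.0000e-01 -3.0000e-02]
```

View pics/w5c.png

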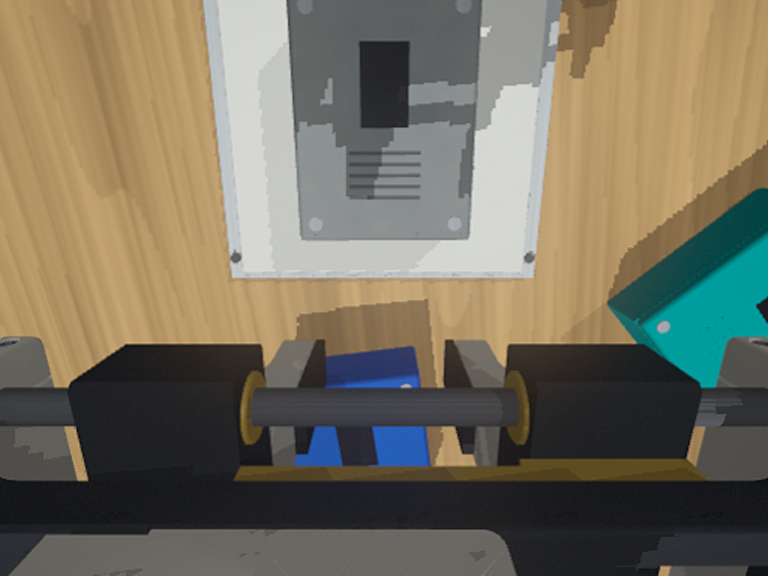

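```bash
python3 - <<'E'
from scr import *
C=cam(*pickle.load(open("w5.pkl","rb")))
for p,z in [((327,354),.05),((415,347),.05),((327,354),.0),((415,347),.0),((610,303),.05)]:
    q=back(C,[(np.array(p)+.5)/1.5-.5],z)[0];print(rel(LN,np.r_[q[:2],LN[2]])[:2])
Ct=cam(*pickle.load(open("top1.pkl","rb")))
q=back(Ct,[(151,155),(151,190)],.05)
for a in q: print(rel(LN,np.r_[a[:2],LN[2]])[:2])
E
```

```text
[-291.74   37.06]
[-286.79  -21.46]
[-314.99   44.48]
[-309.08  -25.41]
[-256.35 -146.25]
[-305.41   66.83]
[-295.39  -31.47]
```

Emit:
step_arm:
  increments:
    - [[0.003, 0, 0.02], [0, 0, 0], 0.45]
    - [[0.005, 0, 0.05], [0, 0, 0], 0.45]
    - [[0.005, 0, 0.085], [0, 0, 0], 0.45]
    - [[0.005, 0, 0.11], [0, 0, 0], 0.45]
    - [[0.005, 0, 0.123], [0, 0, 0], 0.45]
    - [[0.005, 0, 0.128], [0, 0, 0], 0.45]
    - [[0.01, 0, 0.128], [0, 0, 0], 0.45]
    - [[0.014, 0, 0.128], [0, 0, 0], 0.45]
    - [[0.018, 0, 0.128], [0, 0, 0], 0.45]
    - [[0.022, 0, 0.128], [0, 0, 0], 0.45]

```text
time_s: 9.45
tcp_pos: [0.5849, 0.2804, 0.0227]
eef_rot: [-179.9, 0.1, -95.5]
contact_force: [-0.4, -0.1, 0.3]
gripper_width: 0.0487
```

Emit:
step_arm:
  increments:
    - [[0.003, 0, 0], [0, 0, 0], 0.45]
    - [[0.006, 0, 0], [0, 0, 0], 0.45]
    - [[0.009, 0, 0], [0, 0, 0], 0.45]
    - [[0.013, 0, 0], [0, 0, 0], 0.45]
    - [[0.018, 0, 0], [0, 0, 0], 0.45]
    - [[0.023, 0, 0], [0, 0, 0], 0.45]
    - [[0.028, 0, 0], [0, 0, 0], 0.45]
    - [[0.033, 0, 0], [0, 0, 0], 0.45]
    - [[0.038, 0, 0], [0, 0, 0], 0.45]
    - [[0.04, 0, 0], [0, 0, 0], 0.45]

```text
time_s: 10.45
tcp_pos: [0.5804, 0.24, 0.0215]
eef_rot: [180.0, -0.0, -95.5]
contact_force: [0.1, 5.2, 3.0]
gripper_width: 0.0485
```

```bash
python3 - <<'E'
from scr import *
C,im=snap("wrist","w6"); s=r.get_state(); print(s["tcp_pos"],s["eef_rot"],s["contact_force"],s["gripper_width"])
print(rel(LN,np.r_[s["tcp_pos"][:2],np.radians(s["eef_rot"][2])]))
cv2.imwrite("pics/w6c.png",cv2.resize(im[:,:,::-1],None,fx=1.5,fy=1.5,interpolation=cv2.INTER_CUBIC))
E
```

```text
[0.58032141 0.23972783 0.02143113] [ 1.79971438e+02 -2.77024420e-02 -9.55316480e+01] [1.3674069  2.32872959 1.15134282] 0.048214876497544114
[-1.8735e+02 -6.0000e-01  2.0000e-02]
```

View pics/w6c.png

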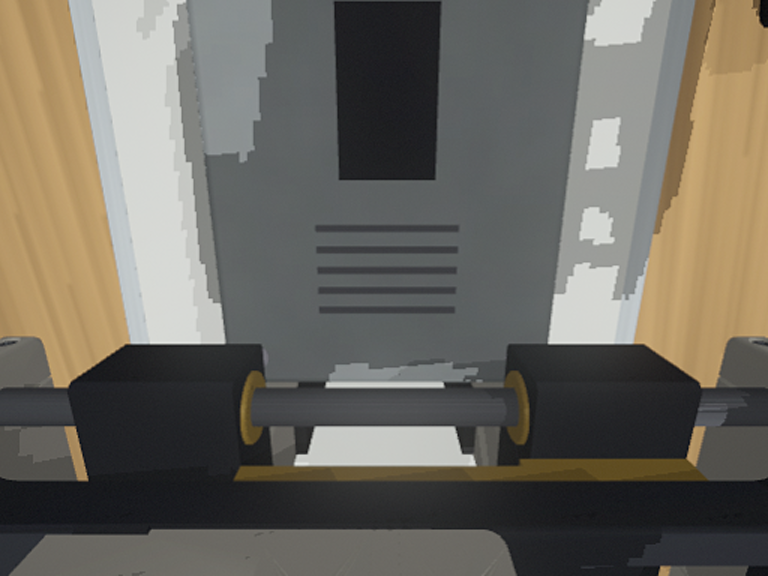

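```bash
cat > edges.py <<'E'
from scr import *
def ed(tag,ptsL,ptsR,z=.0625,f=1.5):
    C=cam(*pickle.load(open(tag+".pkl","rb")))
    for n,pp in (("L",ptsL),("R",ptsR)):
        for p in pp:
            q=back(C,[(np.array(p)+.5)/f-.5],z)[0];print(n,p,rel(LN,np.r_[q[:2],LN[2]])[:2])
E
python3 - <<'E'
from edges import *
import cv2
ed("w6",[(334,3),(339,179),(316,228),(320,310)],[(441,3),(436,179),(459,228),(455,310)])
im=cv2.imread("pics/w6.png")
a=cv2.resize(im[0:230,110:170],None,fx=6,fy=2.5,interpolation=cv2.INTER_CUBIC);b=cv2.resize(im[0:230,355:415],None,fx=6,fy=2.5,interpolation=cv2.INTER_CUBIC)
cv2.imwrite("pics/w6e.png",cv2.hconcat([a,b]))
ed("w5",[(305,6),(316,224),(360,41),(361,128)],[(463,6),(455,224),(409,41),(408,128)])
E
```

```text
L (334, 3) [-71.42  11.16]
L (339, 179) [-112.67   11.22]
L (316, 228) [-125.87   18.03]
L (320, 310) [-150.02   17.97]
R (441, 3) [-71.43 -14.76]
R (436, 179) [-112.68  -14.95]
R (459, 228) [-125.88  -21.82]
R (455, 310) [-150.04  -21.84]
L (305, 6) [-94.07  38.67]
L (316, 224) [-203.86   38.29]
L (360, 41) [-109.84   11.15]
L (361, 128) [-151.88   11.35]
R (463, 6) [-94.17 -41.21]
R (455, 224) [-203.99  -42.17]
R (409, 41) [-109.87  -14.14]
R (408, 128) [-151.92  -14.22]
```

View pics/w6e.png

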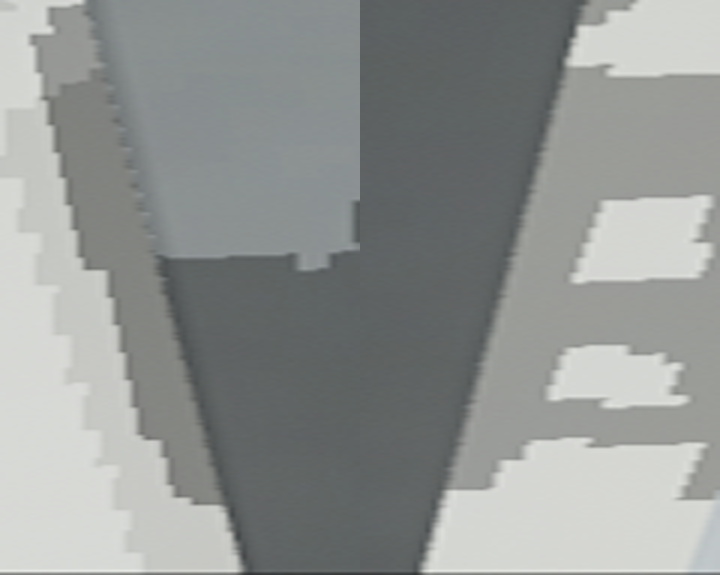

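Contact is made and the enclosure follows straight; it sits about 1.5 mm right of centre. I'll push on with a slight steer to the left, then measure the gap to the rails directly.

Emit:
step_arm:
  increments:
    - [[0.002, 0, 0], [0, 0, 0], 0.45]
    - [[0.006, -0.0002, 0], [0, 0, 0], 0.45]
    - [[0.011, -0.0005, 0], [0, 0, 0], 0.45]
    - [[0.016, -0.0008, 0], [0, 0, 0], 0.45]
    - [[0.021, -0.001, 0], [0, 0, 0], 0.45]
    - [[0.026, -0.0012, 0], [0, 0, 0], 0.45]
    - [[0.031, -0.0014, 0], [0, 0, 0], 0.45]
    - [[0.036, -0.0016, 0], [0, 0, 0], 0.45]
    - [[0.041, -0.0018, 0], [0, 0, 0], 0.45]
    - [[0.045, -0.002, 0], [0, 0, 0], 0.45]

```text
time_s: 11.5
tcp_pos: [0.578, 0.1949, 0.0214]
eef_rot: [180.0, -0.0, -95.5]
contact_force: [0.3, 2.4, -0.2]
gripper_width: 0.0481
```

```bash
python3 - <<'E'
from scr import *
C,im=snap("wrist","w7"); s=r.get_state(); print(s["tcp_pos"],s["eef_rot"],s["contact_force"],s["gripper_width"])
print(rel(LN,np.r_[s["tcp_pos"][:2],np.radians(s["eef_rot"][2])]))
cv2.imwrite("pics/w7c.png",cv2.resize(im[:,:,::-1],None,fx=1.5,fy=1.5,interpolation=cv2.INTER_CUBIC))
C,im=snap("top","top7"); cv2.imwrite("pics/top7c.png",cv2.resize(im[135:245,160:360,::-1],None,fx=4,fy=4,interpolation=cv2.INTER_CUBIC))
E
```

```text
[0.57784207 0.19441033 0.02136669] [ 1.79956318e+02 -4.02917533e-02 -9.55278779e+01] [ 0.82851515  0.44307796 -0.82652848] 0.04824887994766425
[-1.42e+02  1.31e+00  2.00e-02]
```

View pics/w7c.png

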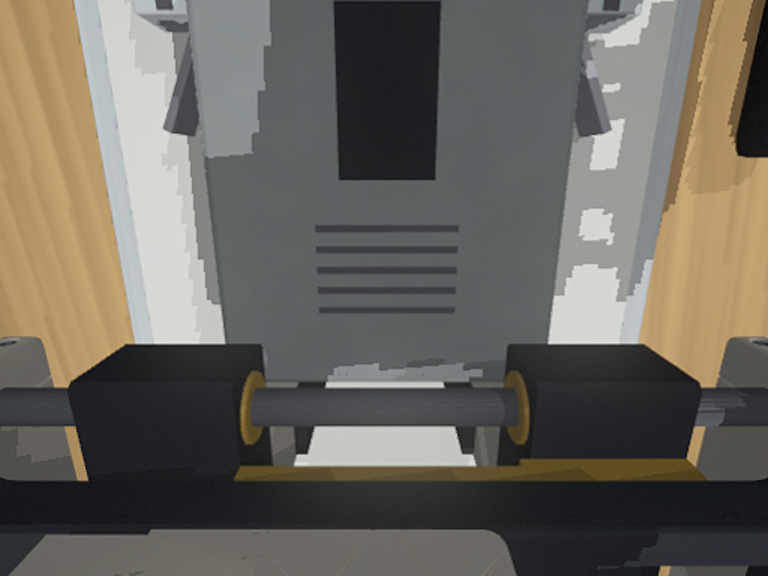

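View pics/top7c.png

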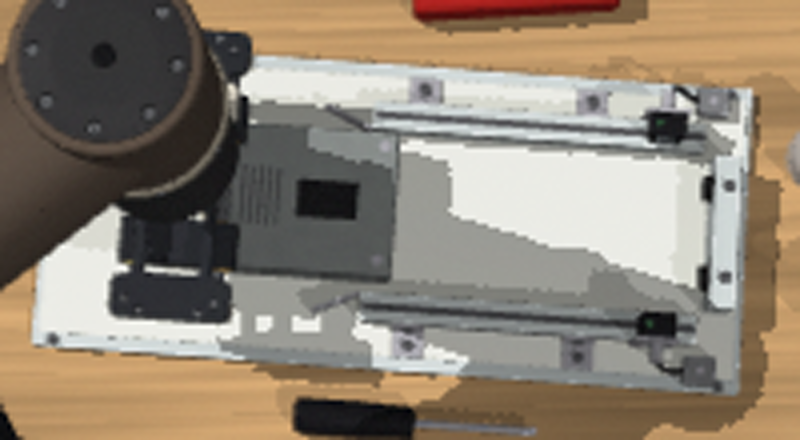

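```bash
python3 - <<'E'
from edges import *
ed("w7",[(164,132)],[(610,131)],z=.030)
ed("w7",[(334,3),(339,179),(316,228)],[(441,3),(436,179),(459,228)])
E
```

```text
L (164, 132) [-53.33  74.48]
R (610, 131) [-53.04 -74.46]
L (334, 3) [-26.43  13.09]
L (339, 179) [-67.63  13.13]
L (316, 228) [-80.82  19.94]
R (441, 3) [-26.43 -12.81]
R (436, 179) [-67.64 -13.01]
R (459, 228) [-80.83 -19.87]
```

The enclosure is centred to about 0.1 mm and the lead-ins are symmetric about it. Pushing straight on.

Emit:
step_arm:
  increments:
    - [[0.003, 0, 0], [0, 0, 0], 0.45]
    - [[0.008, 0, 0], [0, 0, 0], 0.45]
    - [[0.014, 0, 0], [0, 0, 0], 0.45]
    - [[0.02, 0, 0], [0, 0, 0], 0.45]
    - [[0.026, 0, 0], [0, 0, 0], 0.45]
    - [[0.032, 0, 0], [0, 0, 0], 0.45]
    - [[0.038, 0, 0], [0, 0, 0], 0.45]
    - [[0.044, 0, 0], [0, 0, 0], 0.45]
    - [[0.049, 0, 0], [0, 0, 0], 0.45]
    - [[0.052, 0, 0], [0, 0, 0], 0.45]

```text
time_s: 12.6
tcp_pos: [0.5732, 0.1434, 0.0216]
eef_rot: [-180.0, 0.0, -95.5]
contact_force: [0.3, 1.4, -2.1]
gripper_width: 0.048
```

```bash
python3 - <<'E'
from scr import *
C,im=snap("wrist","w8"); s=r.get_state(); print(s["tcp_pos"],s["eef_rot"],s["contact_force"],s["gripper_width"])
print(rel(LN,np.r_[s["tcp_pos"][:2],np.radians(s["eef_rot"][2])]))
cv2.imwrite("pics/w8c.png",cv2.resize(im[:,:,::-1],None,fx=1.5,fy=1.5,interpolation=cv2.INTER_CUBIC))
E
```

```text
[0.57311496 0.14307966 0.0216146 ] [ 1.79989015e+02 -1.45243156e-02 -9.55190894e+01] [-0.05430705 -0.5131438   0.4537211 ] 0.048320982433255735
[-9.046e+01  1.570e+00  3.000e-02]
```

View pics/w8c.png

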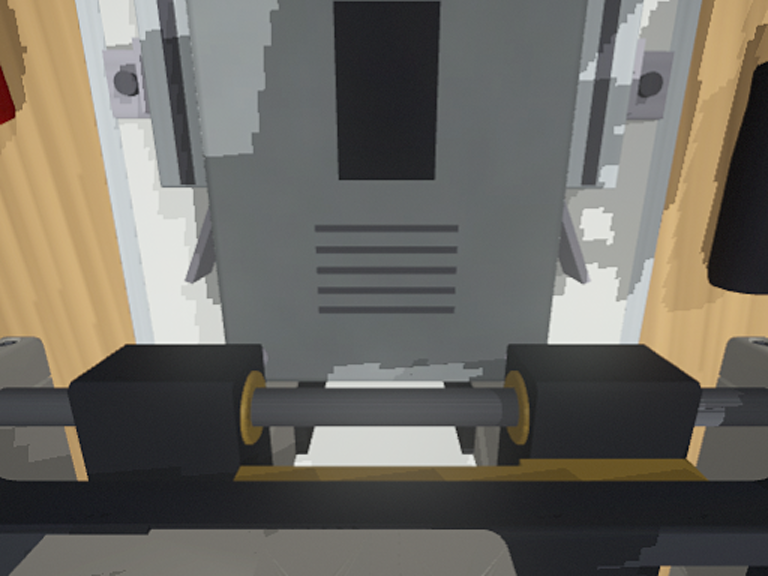

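Still square and central: display centre is column 387 against 388–390 between the rails. On toward the stop.

Emit:
step_arm:
  increments:
    - [[0.003, 0, 0], [0, 0, 0], 0.45]
    - [[0.008, 0, 0], [0, 0, 0], 0.45]
    - [[0.014, 0, 0], [0, 0, 0], 0.45]
    - [[0.02, 0, 0], [0, 0, 0], 0.45]
    - [[0.026, 0.0002, 0], [0, 0, 0], 0.45]
    - [[0.032, 0.0002, 0], [0, 0, 0], 0.45]
    - [[0.038, 0.0002, 0], [0, 0, 0], 0.45]
    - [[0.044, 0.0003, 0], [0, 0, 0], 0.45]
    - [[0.05, 0.0003, 0], [0, 0, 0], 0.45]
    - [[0.056, 0.0003, 0], [0, 0, 0], 0.45]

```text
time_s: 13.65
tcp_pos: [0.5677, 0.0877, 0.0217]
eef_rot: [-180.0, 0.0, -95.5]
contact_force: [-0.3, 2.6, 0.8]
gripper_width: 0.0482
```

Emit:
step_arm:
  increments:
    - [[0.006, 0, 0], [0, 0, 0], 0.45]
    - [[0.012, 0, 0], [0, 0, 0], 0.45]
    - [[0.018, 0, 0], [0, 0, 0], 0.45]
    - [[0.024, 0, 0], [0, 0, 0], 0.45]
    - [[0.03, 0, 0], [0, 0, 0], 0.45]
    - [[0.036, 0.0002, 0], [0, 0, 0], 0.45]
    - [[0.042, 0.0002, 0], [0, 0, 0], 0.45]
    - [[0.048, 0.0002, 0], [0, 0, 0], 0.45]
    - [[0.053, 0.0002, 0], [0, 0, 0], 0.45]
    - [[0.056, 0.0002, 0], [0, 0, 0], 0.45]

```text
time_s: 14.65
tcp_pos: [0.562, 0.032, 0.0216]
eef_rot: [-180.0, 0.0, -95.5]
contact_force: [-0.4, 3.3, 2.7]
gripper_width: 0.0484
```

```bash
python3 - <<'E'
from scr import *
C,im=snap("wrist","w9"); s=r.get_state(); print(s["tcp_pos"],s["eef_rot"],s["contact_force"],s["gripper_width"])
print(rel(LN,np.r_[s["tcp_pos"][:2],np.radians(s["eef_rot"][2])]))
cv2.imwrite("pics/w9c.png",cv2.resize(im[:,:,::-1],None,fx=1.5,fy=1.5,interpolation=cv2.INTER_CUBIC))
C,im=snap("top","top9"); cv2.imwrite("pics/top9c.png",cv2.resize(im[135:245,160:360,::-1],None,fx=4,fy=4,interpolation=cv2.INTER_CUBIC))
E
```

```text
[0.56180024 0.03165572 0.02152832] [ 1.79981351e+02 -1.40423149e-02 -9.55223592e+01] [0.33445095 1.46558726 0.4974138 ] 0.047683829549978754
[21.54  1.09  0.03]
```

View pics/w9c.png

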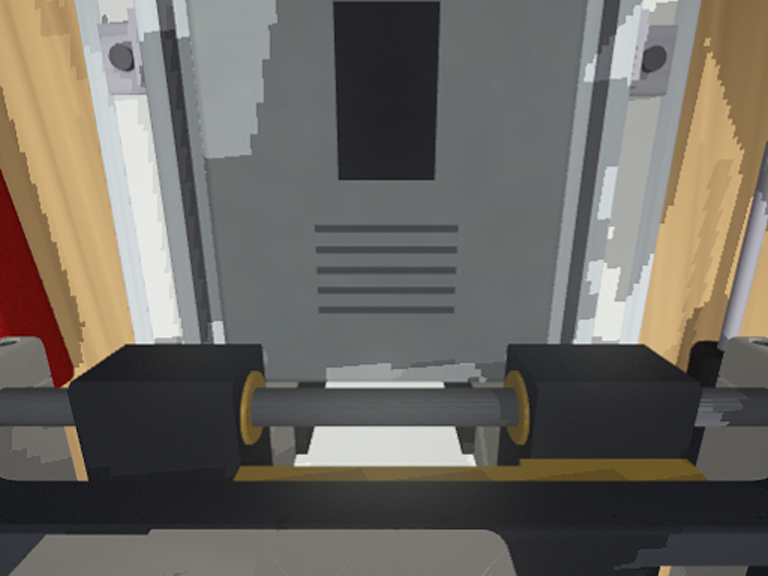

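View pics/top9c.png

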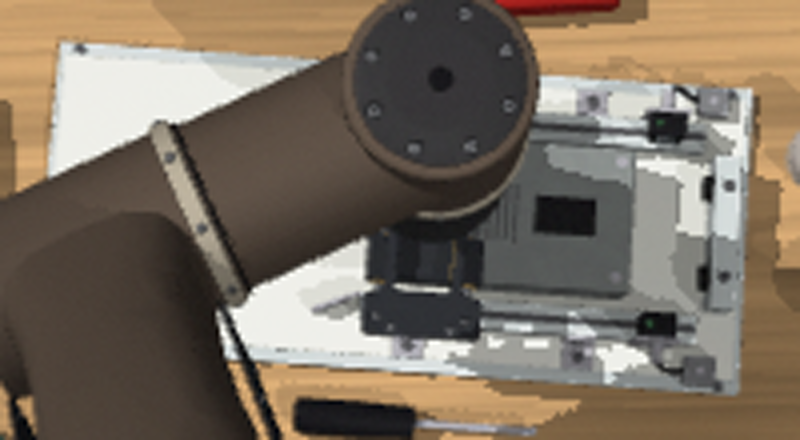

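Central and straight with about 51 mm to go. I'll push 42 mm, then creep until the force rises.

Emit:
step_arm:
  increments:
    - [[0.003, 0, 0], [0, 0, 0], 0.45]
    - [[0.008, 0, 0], [0, 0, 0], 0.45]
    - [[0.013, 0, 0], [0, 0, 0], 0.45]
    - [[0.018, 0, 0], [0, 0, 0], 0.45]
    - [[0.023, 0, 0], [0, 0, 0], 0.45]
    - [[0.028, 0, 0], [0, 0, 0], 0.45]
    - [[0.033, 0, 0], [0, 0, 0], 0.45]
    - [[0.037, 0, 0], [0, 0, 0], 0.45]
    - [[0.04, 0, 0], [0, 0, 0], 0.45]
    - [[0.042, 0, 0], [0, 0, 0], 0.45]

```text
time_s: 15.75
tcp_pos: [0.5579, -0.0097, 0.0215]
eef_rot: [180.0, -0.0, -95.5]
contact_force: [-0.2, 2.1, -2.0]
gripper_width: 0.0481
```

Emit:
step_arm:
  increments:
    - [[0.001, 0, 0], [0, 0, 0], 0.45]
    - [[0.002, 0, 0], [0, 0, 0], 0.45]
    - [[0.003, 0, 0], [0, 0, 0], 0.45]
    - [[0.004, 0, 0], [0, 0, 0], 0.45]
    - [[0.005, 0, 0], [0, 0, 0], 0.45]
    - [[0.006, 0, 0], [0, 0, 0], 0.45]

```text
time_s: 16.35
tcp_pos: [0.5575, -0.0153, 0.0216]
eef_rot: [-180.0, 0.0, -95.5]
contact_force: [-0.3, 2.9, -0.5]
gripper_width: 0.0484
```

Emit:
step_arm:
  increments:
    - [[0.0005, 0, 0], [0, 0, 0], 0.45]
    - [[0.001, 0, 0], [0, 0, 0], 0.45]
    - [[0.0015, 0, 0], [0, 0, 0], 0.45]
    - [[0.002, 0, 0], [0, 0, 0], 0.45]

```text
time_s: 16.75
tcp_pos: [0.5573, -0.0173, 0.0216]
eef_rot: [-180.0, 0.0, -95.5]
contact_force: [0.3, 1.9, -2.3]
gripper_width: 0.0482
```

Emit:
step_arm:
  increments:
    - [[0.0005, 0, 0], [0, 0, 0], 0.45]
    - [[0.001, 0, 0], [0, 0, 0], 0.45]
    - [[0.0015, 0, 0], [0, 0, 0], 0.45]

```text
time_s: 17.05
tcp_pos: [0.5571, -0.0188, 0.0216]
eef_rot: [-180.0, 0.0, -95.5]
contact_force: [-0.9, 2.4, -1.6]
gripper_width: 0.0482
```

Emit:
step_arm:
  increments:
    - [[0.0005, 0, 0], [0, 0, 0], 0.45]
    - [[0.001, 0, 0], [0, 0, 0], 0.45]

```text
time_s: 17.25
tcp_pos: [0.5573, -0.0193, 0.0216]
eef_rot: [-180.0, 0.0, -95.5]
contact_force: [-0.2, 7.4, -1.5]
gripper_width: 0.048
```

The force is rising at TCP lane x≈72.7, where the stop was expected. One more small press, watching the force.

Emit:
step_arm:
  increments:
    - [[0.0005, 0, 0], [0, 0, 0], 0.45]
    - [[0.0005, 0, 0], [0, 0, 0], 0.45]

```text
time_s: 17.45
tcp_pos: [0.5574, -0.0194, 0.0216]
eef_rot: [-180.0, 0.1, -95.5]
contact_force: [-0.4, 8.2, -1.9]
gripper_width: 0.0483
```

Emit:
step_arm:
  increments:
    - [[0.0005, 0, 0], [0, 0, 0], 0.45]
    - [[0.0005, 0, 0], [0, 0, 0], 0.45]

```text
time_s: 17.65
tcp_pos: [0.5574, -0.0194, 0.0217]
eef_rot: [-179.9, 0.1, -95.5]
contact_force: [-1.6, 11.1, -0.5]
gripper_width: 0.0484
```

```bash
python3 - <<'E'
from scr import *
s=r.get_state(); print(s["tcp_pos"],s["eef_rot"],s["contact_force"],s["moment"])
print(rel(LN,np.r_[s["tcp_pos"][:2],np.radians(s["eef_rot"][2])]))
C,im=snap("top","top10"); cv2.imwrite("pics/top10c.png",cv2.resize(im[155:240,270:360,::-1],None,fx=7,fy=7,interpolation=cv2.INTER_CUBIC))
E
```

```text
[ 0.55741833 -0.01937395  0.0216831 ] [-1.79935960e+02  1.08791172e-01 -9.55409260e+01] [-1.63386934 11.09184629 -0.50769305] [ 3.81808102  0.43714155 -0.39346393]
[7.275e+01 1.660e+00 1.000e-02]
```

View pics/top10c.png

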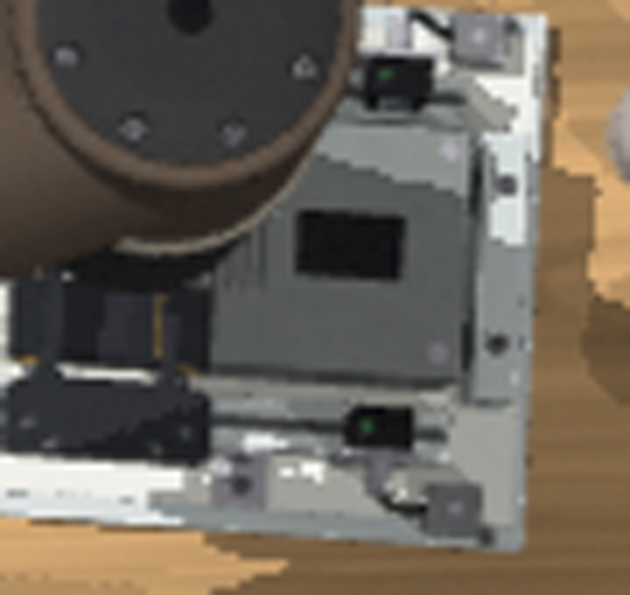

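The enclosure is home: the tool stalled at lane x=72.7 mm while the force built to 11 N. Backing off slowly straight along the lane, then up.

Emit:
step_arm:
  increments:
    - [[-0.002, 0, 0], [0, 0, 0], 0.45]
    - [[-0.005, 0, 0], [0, 0, 0], 0.45]
    - [[-0.01, 0, 0], [0, 0, 0], 0.45]
    - [[-0.018, 0, 0], [0, 0, 0], 0.45]
    - [[-0.026, 0, 0], [0, 0, 0], 0.45]
    - [[-0.034, 0, 0], [0, 0, 0], 0.45]
    - [[-0.04, 0, 0], [0, 0, 0], 0.45]
    - [[-0.04, 0, -0.01], [0, 0, 0], 0.45]
    - [[-0.04, 0, -0.03], [0, 0, 0], 0.45]
    - [[-0.04, 0, -0.06], [0, 0, 0], 0.45]

```text
time_s: 18.7
tcp_pos: [0.5596, 0.0187, 0.0815]
eef_rot: [179.8, -0.1, -95.5]
contact_force: [0.5, 0.1, -0.4]
gripper_width: 0.0484
```

Emit:
step_arm:
  increments:
    - [[0, 0, -0.03], [0, 0, 0], 0.45]
    - [[0, 0, -0.065], [0, 0, 0], 0.45]
    - [[0, 0, -0.1], [0, 0, 0], 0.45]
    - [[-0.02, 0, -0.13], [0, 0, 0], 0.45]
    - [[-0.04, 0, -0.15], [0, 0, 0], 0.45]
    - [[-0.05, 0, -0.16], [0, 0, 0], 0.45]
    - [[-0.05, 0, -0.16], [0, 0, 0], 0.45]
    - [[-0.05, 0, -0.16], [0, 0, 0], 0.45]

```text
time_s: 19.5
tcp_pos: [0.5648, 0.0686, 0.2408]
eef_rot: [179.9, -0.0, -95.5]
contact_force: [-0.6, 0.1, -0.4]
gripper_width: 0.0485
```

```bash
python3 - <<'E'
from scr import *
C,im=snap("wrist","w11"); s=r.get_state(); print(s["tcp_pos"],s["eef_rot"],s["contact_force"],s["gripper_width"])
cv2.imwrite("pics/w11c.png",cv2.resize(im[:,:,::-1],None,fx=1.5,fy=1.5,interpolation=cv2.INTER_CUBIC))
C,im=snap("scene","scene11");cv2.imwrite("pics/scene11c.png",cv2.resize(im[155:280,130:385,::-1],None,fx=3,fy=3,interpolation=cv2.INTER_CUBIC))
E
```

```text
[0.56471778 0.06825529 0.24035965] [ 1.79885539e+02 -4.53747565e-02 -9.55073276e+01] [-0.21237435  0.81253662  0.47473079] 0.0479098561738412
```

View pics/w11c.png

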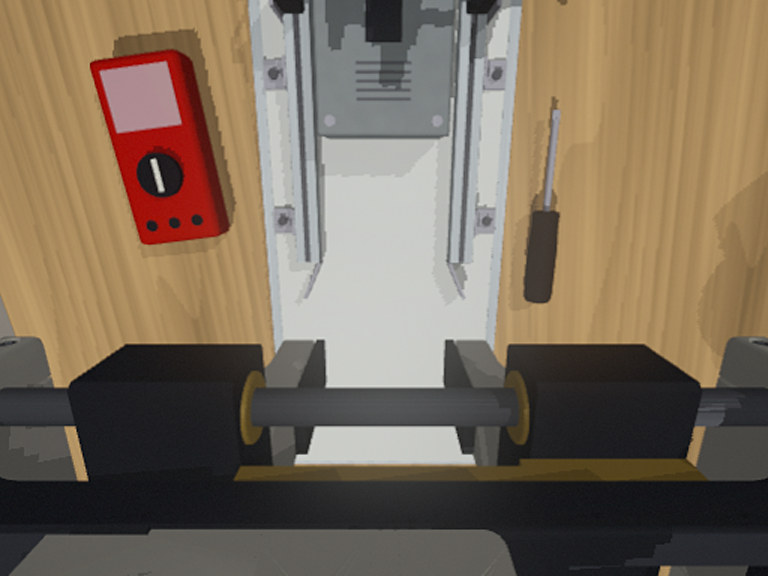

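View pics/scene11c.png

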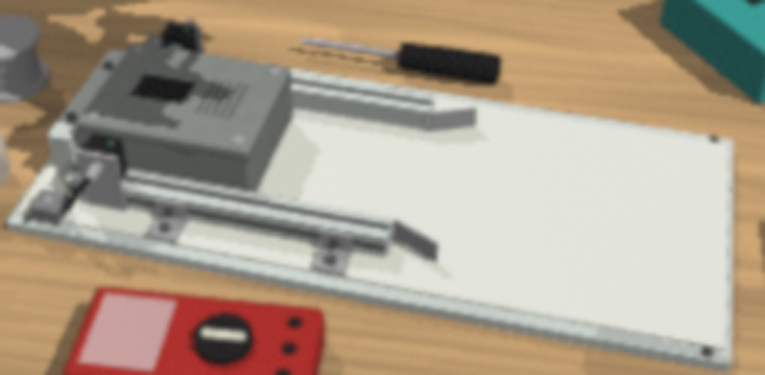

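Emit:
step_arm:
  increments:
    - [[0.02, 0, 0], [0, 0, 0], 0.45]
    - [[0.05, 0, 0], [0, 0, 0], 0.45]
    - [[0.08, 0, 0], [0, 0, 0], 0.45]
    - [[0.11, 0, 0], [0, 0, 0], 0.45]
    - [[0.135, 0, 0], [0, 0, 0], 0.45]
    - [[0.15, 0, 0], [0, 0, 0], 0.45]
    - [[0.15, 0, 0], [0, 0, 0], 0.45]
    - [[0.15, 0, 0], [0, 0, 0], 0.45]

```text
time_s: 20.4
tcp_pos: [0.551, -0.0808, 0.2411]
eef_rot: [180.0, -0.0, -95.6]
contact_force: [0.4, 0.7, -0.4]
gripper_width: 0.0481
```

```bash
python3 - <<'E'
from edges import *
C,im=snap("wrist","w12"); s=r.get_state(); print(s["tcp_pos"],s["eef_rot"],s["contact_force"],s["gripper_width"])
cv2.imwrite("pics/w12c.png",cv2.resize(im[10:200,140:370,::-1],None,fx=3.4,fy=3.1,interpolation=cv2.INTER_CUBIC))
ed("w11",[(330,121)],[(438,121)])
E
```

```text
[ 0.5511258  -0.08028508  0.241156  ] [ 1.79964090e+02 -2.36740924e-03 -9.55157441e+01] [-0.54089019  0.18744993  0.33152983] 0.04816089260284166
L (330, 121) [94.98 40.39]
R (438, 121) [ 95.03 -40.03]
```

View pics/w12c.png

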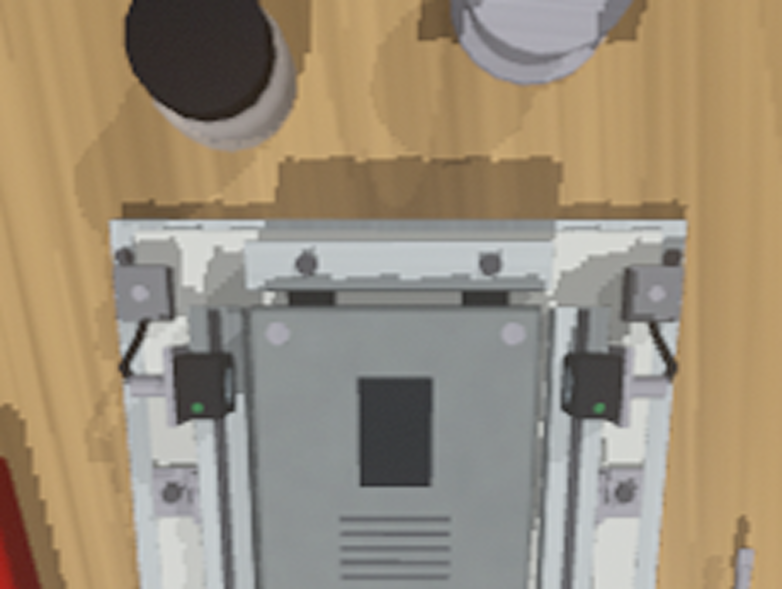

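Rear screws measure lane x=95.0 mm (exactly the home value) and y=+40.4 / -40.0 mm. The wrist view shows the front face flush on both bumpers, the rails and heads untouched, and the arm well above everything. Handing in.

```bash
python3 -c "
from plant import r
print(r.close_job()); s=r.get_state(); print(s['time_s'],s['tcp_pos'],s['contact_force'])"
```

```text
the job is handed in; nothing more can be done
None
the job is handed in; nothing more can be done
```

The enclosure is home against both bumpers, straight and central between the rails, and the job is handed in at about 20.5 s. I squared and centred it with one two-finger push on its left side. I then pushed it along the lane from behind with the fingers narrowed to 48 mm, steering about 2 mm left before the mouth.

**Last checks:**
- **Position:** the rear lid screws measure lane x = 95.0 mm (the value for home) and y = +40.4 / −40.0 mm. That puts it about 0.2 mm off centre; the tool was within 0.03° of the lane while pushing.
- **Stop contact:** the tool stalled where expected and the force built to 11 N. After I backed off, the wrist picture showed no gap at either bumper.
- **Rails and heads:** no contact with a rail or head showed in the force readings or pictures. The forces I read at the end of each move were only 2–5 N before the stop.
- **Other bench things:** the arm never went near them and none looked moved in the pictures. I did not measure their positions again. The arm ended at 0.24 m height, touching nothing.

**Disagreements:**
- The scene camera put the lane about 4 mm off from the top camera, so I worked from the wrist camera. It placed the rails at ±58 mm to within 0.7 mm.
- Fitting the lid's rounded corners for height in the first wrist view gave 53 mm. Triangulating the lid screws from two wrist views gave 62.7 mm, which matches the stated height, so I used that.

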